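# Fit the marking rod and set the telescoping boom to the 100 mm mark

## Task

Take the collared marking rod out of the wooden block and put it, point down, through the eyelet at the end of the telescoping boom until its collar rests on the eyelet, and let go of it. Then squeeze the lock button in the boom's grip, draw the boom out until its pointer stands at the 100 mm mark (the third long line of the scale, counting the one at zero), and finish holding it still there with the button kept pressed in. Leave the brush, the cup and the bowl where they are.

Things in the scene. Friction and masses are not known exactly. Their poses are not given: they have to be found in the camera images.
- block: Fixed wooden tool block on the table, 46 mm (its x) by 130 mm (its y) by 80 mm high; origin at the centre of its underside, z up. Two upright blind holes of 13 mm diameter, 74 mm deep, in its top at y = -40 mm and y = +40 mm: one holds the rod, the other the brush (either way round).
- rod_mid (a point): Loose marking rod, 30 to 65 g: black, round, 9 mm thick, 140 mm long, upright, point down; z along it, away from the point. Site at its middle = centre of the underside of its steel collar (19 mm diameter, z = 0 to 6 mm), which rests on the block's top at first. Grip the plain shaft above the collar (z = 6 to 70 mm); below, it reaches to z = -70 mm, the last 12 mm tapering. Yaw is meaningless.
- eyelet_top (a point): Centre of the eyelet's hole at the top face of the steel eyelet plate on the boom's free end, 80 mm above the table: plate 36 x 36 x 12 mm, upright through hole of 13 mm diameter, 2 mm chamfer, free below. x = the way the boom extends, z up; it moves with the boom. With the collar on the plate the rod's point hangs 10 mm above the table.
- grip_center (a point): Centre of the boom's black grip block, 85 mm above the table: 34 mm long (x, the way the boom extends), 26 mm across (y), 54 mm high. It is 120 mm behind the eyelet's centre and moves with it. Pinch it from above across y at mid height, so that one finger presses the lock button on its -y side. The fixed sleeve (top at 83 mm) lies behind it (-x), the scale low (20 mm) on its -y side.
- button_face (a point): Centre of the outer face of the steel lock button on the -y side of the grip block, at the grip's middle: 22 mm long (x) by 28 mm high, standing 7 mm proud of the block when free (33 mm over button and block), 2 mm when fully pressed (28 mm). Same axes as the grip.
- lock (a joint): Lock button: 0 free (boom locked), 0.005 m fully pressed in (towards the grip's +y). Its spring takes 6.5 N to start and 9 N fully in; it springs back when let go. Pressed in more than 3 mm it lets the boom slide freely; let go, its pin drops into a 5 mm pitch rack and locks the boom (1 mm play) at any reading.
- boom (a joint): Reading of the boom, m: 0 fully in, 0.14 fully out, growing along the grip's and eyelet's +x; equal to the pointer's place on the scale. When unlocked a light spring of 2 to 3 N draws it back in, unless it is held.
- pointer (a point): Tip of the thin black pointer on the boom, 22 mm above the table just over the scale, on the boom's -y side, half-way between grip and eyelet. Same axes as the grip.
- mark_100 (a point): The 100 mm line of the fixed scale (aluminium straightedge, 34 mm wide, top 20 mm above the table, beside the boom on its -y side): short lines every 10 mm, long lines at 0, 50 and 100 mm. Line centre on the scale's surface at the pointer's offset; the x axis points the way the boom extends.
- brush_mid (a point): Middle of a paint brush, 12 mm at its thickest and 152 mm long, no collar, standing bristles up in the other hole of the block, top 158 mm above the table. Leave alone.
- cup_mid (a point): Middle of a grey plastic cup, 80 mm in diameter and 100 mm high, standing on the table. Leave alone.
- bowl_mid (a point): Middle of a white bowl, 110 mm in diameter and 50 mm high, on the table between the robot and the boom. Leave alone.

How it is judged:
On the way, in this order (a step that is already met when the one before it is completed fails the run):
1. the rod hangs by its collar in the eyelet, upright and let go (horizontal distance between rod_mid and eyelet_top below 0.004 m and z of rod_mid in the frame of eyelet_top between -0.004 and 0.004 m and angle between rod_mid's own z axis and vertical below 0.12 rad and contact force between the fingers and rod below 0.05 N), for 0.2 s.
2. with the rod in place the fingers press the lock button in before the boom is drawn out (value of joint lock above 0.0035 m and contact force between the fingers and boom above 2 N and value of joint boom below 0.08 m and horizontal distance between rod_mid and eyelet_top below 0.004 m), for 0.05 s.
At the end, for the whole second after the job is handed in: Boom at 100 mm within 4 mm and still; the fingers hold its grip, lock button in by 3.5 of its 5 mm; the rod hangs in the eyelet by its collar, not touched by the fingers: within 4 mm of the hole centre and its top face, tilt under 0.12 rad. Ends holding (all of step 1 and value of joint boom between 0.096 and 0.104 m and velocity of joint boom between -0.01 and 0.01 m/s and value of joint lock above 0.0035 m and contact force between the fingers and boom above 2 N); the arm keeps its last pose, push and grip.
It fails at once if brush disturbed (moved more than 25 mm) (distance of brush_mid from where it was at the start of the episode above 0.025 m).
It fails at once if cup disturbed (moved more than 25 mm) (distance of cup_mid from where it was at the start of the episode above 0.025 m).
It fails at once if bowl disturbed (moved more than 25 mm) (distance of bowl_mid from where it was at the start of the episode above 0.025 m).
It also fails if it takes over 51 s, if anything falls off the work surface, if the arm or the gripper's body presses on something with over 40 N, if the wrist force passes 120 N, or if a joint passes its speed limit or range.

## Robot

A 6-joint arm with a two-finger parallel gripper is mounted at the origin on the work surface. World frame = base frame: x ahead of the robot, y to its left, z up, the work surface at z = 0. Lengths are in m, angles in rad, forces in N, time in s.
With the tool pointing down it reaches from about 0.425 to 0.95 m from the base axis. Payload 3.5 kg.
Tool frame: the origin (TCP) lies on the centre line of the jaws, within the pads' length; the fingertips stand 8 mm ahead of it and the grasp point (between the pads) lies 11 mm behind it; z points along the fingers, y is the line along which they close (so a half turn about z gives the same grasp; the last joint's range is limited). The gripper opens to 85 mm and grips with 20 to 120 N. Pads are 22 mm wide; open, the fingers measure 114 mm over their backs; the gripper's body (76 mm by 85 mm) begins 54 mm behind the grasp point. The pads swing forward as they close: fully open they stand 13 mm farther back than shut.
Start: joints at [-1.406, 0.286, 1.577, -0, 1.279, -0.15], TCP at [0.209, -0.642, 0.239] pointing down, gripper open.
Joint ranges: [-2.77, 2.77], [-0.9, 2.22], [0.21, 2.48], [-1.53, 4.67], [0.24, 2.81], [-2.84, 2.84]. Speed limits (rad/s): [2.79, 2.79, 3.14, 3.14, 3.14, 3.14].

## Interface

Orientations are given as a unit quaternion [x, y, z, w].
In Python, from plant import ctrl gives the robot as it stands. The module is installed in compiled form; this text tells all that it offers.
- The arm moves only by the tool send_rows, never from a script. Its argument "steps" is a list of rows, each a list of 5 numbers: the shift along the tool's x, y, z in m, then the turn about the tool's z in degrees, then the opening, from -1 (shut) to 1 (fully open). A call has 1 to 12 rows; each row is the pose to reach, as a shift and turn from the pose commanded when the call began, along the tool's axes at that moment; what a row does not reach only later rows make up. A row lasts 1/10 s, in which the tool goes at most 50 mm and 8.59 degrees, less where a joint would pass 70% of its speed; a pose out of reach is approached as far as the arm can. A call with a gripper value outside its range is refused whole. The fingers move at their own pace and stop on an object; "squeeze" is the grip in N (left out, the last holds). Time passes only in rows, so rows that repeat a pose let the fingers close. It gives the time, the measured TCP pose, the force, the opening and the grip force at its end, in the units of the state.
- ctrl.get_state(): the state, without advancing time (a new reading comes with each control period).
- ctrl.read_camera(name): name is "side" or "top" or "wrist"; returns the picture (420x560x3 uint8, red, green, blue); there is no depth.
- ctrl.calibration(name): a dict with "intrinsics" (3x3 intrinsics, pixels), "k1" (the pictures are not rectified: a ray, as slopes to the right and down, at radius r is drawn at 1 + k1 r^2 times it, then the intrinsics apply), "extrinsics" (4x4, takes a point from world to camera coordinates); the wrist camera has in their place "tool_from_camera" (4x4, takes a point from camera to tool coordinates, whose origin is the TCP and whose axes are the flange's). Camera axes: x right, y up, looking along -z (the intrinsics and any distortion apply to the point x, -y, -z); pixel columns grow to the right and rows downward; lengths in m; the calibration is good to about 2 mm. A picture is of the moment at which its call begins: read the wrist's pose just before it. calibration takes no time and is no camera call.
- ctrl.sign_off(): hands the job in; it is judged then, once.
The state is a dict: "time": time; "qpos": joint angles; "dq": joint speeds; "joint_efforts": joint torques, N m; "eef_pos": TCP position; "tcp_rot": TCP orientation; "contact_force": force on the tool from outside, world axes, zero at the start; "wrist_torque": the same for the moment, N m; "opening": opening from 0.0 (shut) to 1.0 (fully open); "finger_force": force on a finger pad.
Only numpy, scipy, OpenCV 4.12 (cv2) and the standard library are available. Lean on these libraries where they do the work, as an engineer would, in place of code of your own. Each camera call takes 0.05 s, during which the arm holds its last target. There are 200 camera calls.

## Working session

There is one attempt and no reset: what is moved stays moved. The work goes in short steps, Python scripts to look and compute and a tool call to move; the robot and the scene stay as the last step left them, time stands still between calls to the robot, and variables do not carry over. Pictures are saved under pics/ and viewed, at most 11 in all, crops included, and the job is handed in when it is done.

Besides the shell and the picture viewer there is one more tool, called after "Call:" in YAML: its name, and indented under it one key for each argument. send_rows: Moves the arm, as the interface text tells. Its arguments: {"type":"object","properties":{"steps":{"type":"array","items":{"type":"array","items":{"type":"number"}}},"squeeze":{"type":"number"}},"required":["steps"]}

```bash
mkdir -p pics
cat > h.py <<'E'
import numpy as np,cv2
from scipy.spatial.transform import Rotation as R
from plant import ctrl
def grab(n,save=None):
    im=np.array(ctrl.read_camera(n))
    if save: cv2.imwrite('pics/'+save,im[:,:,::-1])
    return im
def cam(n,st=None):
    c=ctrl.calibration(n);K=np.array(c['intrinsics'])
    if 'extrinsics' in c: T=np.array(c['extrinsics'])
    else:
        st=st or ctrl.get_state();W=np.eye(4);W[:3,:3]=R.from_quat(st['tcp_rot']).as_matrix();W[:3,3]=st['eef_pos']
        T=np.linalg.inv(W@np.array(c['tool_from_camera']))
    return K,c['k1'],T
def ray(C,uv):
    K,k,T=C
    # cv2 distort [k1,0,0,0]
    p=cv2.undistortPoints(np.array([[uv]],float),K,np.array([k,0,0,0.]),None)[0,0]
    d=T[:3,:3].T@np.array([p[0],-p[1],-1]);o=-T[:3,:3].T@T[:3,3]
    return o,d/np.linalg.norm(d)
def onz(C,uv,z):
    o,d=ray(C,uv);return o+d*(z-o[2])/d[2]
def proj(C,P):
    K,k,T=C;p=T[:3,:3]@np.array(P)+T[:3,3];x=p[0]/-p[2];y=-p[1]/-p[2];f=1+k*(x*x+y*y)
    return K[:2,:2]@[x*f,y*f]+K[:2,2]
def tri(rs):
    A=sum(np.eye(3)-np.outer(d,d) for o,d in rs);b=sum((np.eye(3)-np.outer(d,d))@o for o,d in rs)
    return np.linalg.solve(A,b)
E
python3 - <<'E'
from h import *
s=ctrl.get_state();print(s['time'],s['eef_pos'],s['tcp_rot'],s['opening'])
for n in('top','side','wrist'):
    grab(n,n+'0.png');C=cam(n);o,_=ray(C,(280,210));print(n,o.round(3),np.round(C[0],1).tolist(),C[1])
    if n!='wrist':print(onz(C,(280,210),0))
E
```

```text
0.0 [ 0.208885   -0.64119288  0.23790856] [ 9.87639940e-01  1.56735084e-01 -1.24740441e-05 -1.20903710e-03] 1.0005872497026915
top [0.486 0.079 0.843] [[412.0, 0.0, 274.3], [0.0, 412.0, 202.0], [0.0, 0.0, 1.0]] -0.10483179786232541
[0.5181662  0.07237714 0.        ]
side [ 0.158 -0.457  0.464] [[410.0, 0.0, 276.9], [0.0, 410.0, 209.2], [0.0, 0.0, 1.0]] -0.044029837594614867
[0.63849094 0.19199514 0.        ]
wrist [ 0.276 -0.619  0.373] [[341.8, 0.0, 278.5], [0.0, 341.8, 201.7], [0.0, 0.0, 1.0]] -0.053832891527055504
```

View pics/top0.png

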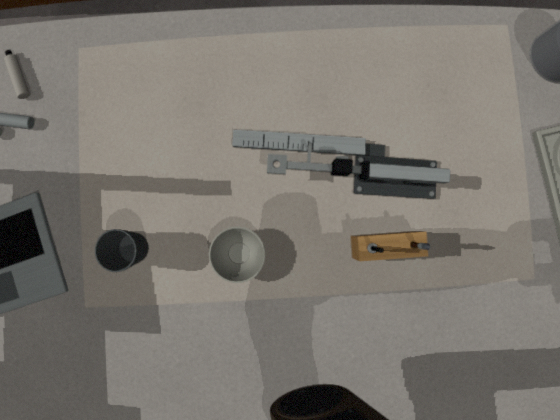

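View pics/side0.png

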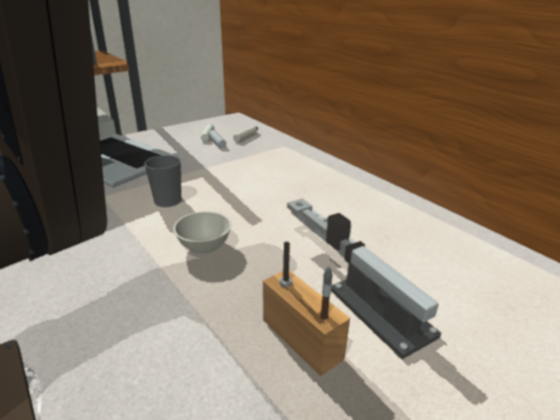

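Top view: scale upper (233–370, 140), eyelet at about (277,165), grip (342,167), rod at about (376,248) and brush at (420,245). In the side view the rod is at (287,265), its collar at (286,282), and the brush at (327,290). Next I'll enlarge both.

Run:
```python
import cv2,numpy as np
a=cv2.imread('pics/top0.png');b=cv2.imread('pics/side0.png')
c=cv2.resize(a[120:270,225:425],None,fx=4,fy=4,interpolation=cv2.INTER_CUBIC)
cv2.imwrite('pics/c1.png',cv2.convertScaleAbs(c,alpha=1.5))
c=cv2.resize(b[190:340,245:445],None,fx=4,fy=4,interpolation=cv2.INTER_CUBIC)
cv2.imwrite('pics/c2.png',cv2.convertScaleAbs(c,alpha=1.3))
```

```text
(no output)
```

View pics/c1.png

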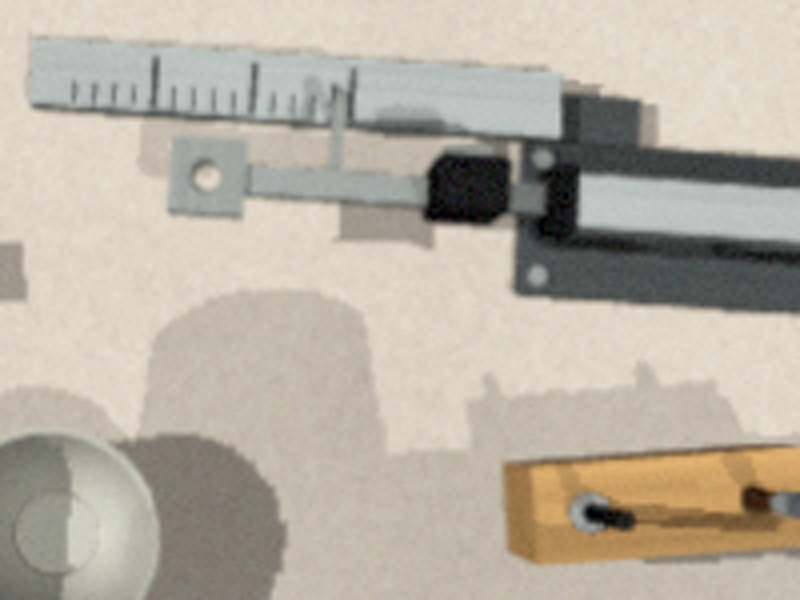

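View pics/c2.png

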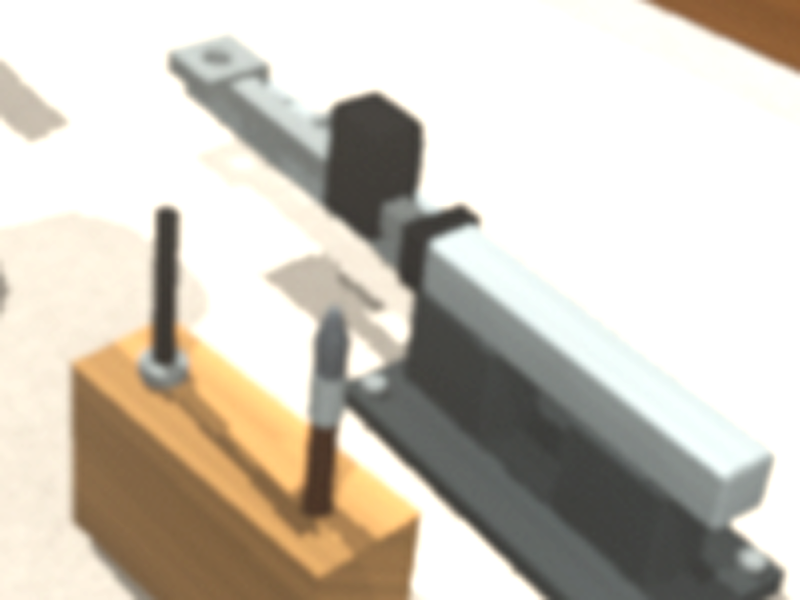

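Enlarged views: hole at (207,176) in c1 and (218,57) in c2. Rod collar at (588,512) and (164,368), rod tip at (625,519) and (167,212). Scale lines 0/50/100 at x = 352/254/155 in c1, with the pointer tip at (338,88).

Run:
```python
from h import *
t=lambda x,y:(225+x/4-.375,120+y/4-.375)
s=lambda x,y:(245+x/4-.375,190+y/4-.375)
T,S=cam('top'),cam('side')
for n,a,b,z in(('collar',(589,512),(164,368),.086),('rodtop',(627,519),(167,212),.15),('eye',(207,176),(218,57),.08)):
    print(n,tri([ray(T,t(*a)),ray(S,s(*b))]).round(4),onz(T,t(*a),z).round(4),onz(S,s(*b),z).round(4))
L=[onz(T,t(*p),.02) for p in((352,95),(254,88),(155,82))];print(np.round(L,4),onz(T,t(338,88),.022).round(4))
print([np.degrees(np.arctan2(*(L[i]-L[0])[1::-1])).round(1) for i in(1,2)])
print('grip top',onz(T,t(467,188),.112).round(4))
c=[onz(T,t(*p),.06+.02) for p in((505,464),(530,563))];print('blockfront',np.round(c,4))
st=ctrl.get_state();M=R.from_quat(st['tcp_rot']).as_matrix();print(M.round(3))
print('wrist cam',np.array(ctrl.calibration('wrist')['tool_from_camera']).round(3))
```

```text
collar [ 0.4395 -0.0941  0.0819] [ 0.4405 -0.0937  0.086 ] [ 0.4357 -0.0977  0.086 ]
rodtop [ 0.4397 -0.0944  0.1497] [ 0.4408 -0.0951  0.15  ] [ 0.4382 -0.0941  0.15  ]
eye [0.601  0.0777 0.08  ] [0.6019 0.0771 0.08  ] [0.6    0.0781 0.08  ]
[[0.6501 0.0024 0.02  ]
 [0.6551 0.0518 0.02  ]
 [0.6598 0.1017 0.02  ]] [0.6534 0.0095 0.022 ]
[np.float64(84.1), np.float64(84.4)]
grip top [ 0.5882 -0.039   0.112 ]
blockfront [[ 0.4636 -0.0567  0.08  ]
 [ 0.4176 -0.0667  0.08  ]]
[[ 0.951  0.31  -0.   ]
 [ 0.31  -0.951  0.002]
 [ 0.    -0.002 -1.   ]]
wrist cam [[-0.     0.96   0.282  0.071]
 [ 1.     0.    -0.001 -0.   ]
 [-0.001  0.282 -0.96  -0.134]
 [ 0.     0.     0.     1.   ]]
```

Call:
send_rows:
  steps:
    - [0.02,-0.023,0,-5,0]
    - [0.055,-0.063,0,-13,0]
    - [0.095,-0.11,0,-21,0]
    - [0.135,-0.156,0,-29,0]
    - [0.175,-0.202,0,-37,0]
    - [0.215,-0.248,0,-45,0]
    - [0.255,-0.294,0,-53,0]
    - [0.29,-0.335,0.005,-60,0]
    - [0.325,-0.375,0.01,-66,0]
    - [0.355,-0.41,0.018,-66.3,0]
    - [0.379,-0.437,0.018,-66.3,0]
    - [0.389,-0.449,0.018,-66.3,0]
  squeeze: 40

```text
time: 1.35
eef_pos: [0.4345, -0.1055, 0.2218]
tcp_rot: [0.741, 0.671, 0.0, 0.0]
contact_force: [1.4, -0.7, 0.1]
opening: 0.498
finger_force: 0.0
```

Run:
```python
from h import *
st=ctrl.get_state();im=grab('wrist','w1.png');C=cam('wrist',st)
print(st['time'],np.round(st['eef_pos'],4),R.from_quat(st['tcp_rot']).as_matrix().round(3).tolist(),st['qpos'],st['opening'])
for p in([.4395,-.0942,.15],[.4395,-.0942,.086],[.601,.0777,.08]):print(proj(C,p).round(1))
```

```text
1.35 [ 0.4345 -0.1055  0.2218] [[0.099, 0.995, 0.0], [0.995, -0.099, -0.0], [-0.0, 0.0, -1.0]] [-4.65839647e-01 -2.22567816e-01  2.13131978e+00  3.02203186e-05
  1.23254917e+00 -3.66699707e-01] 0.49792713690800816
[286.  200.3]
[284.2 178.2]
[485.6 -77.9]
```

View pics/w1.png

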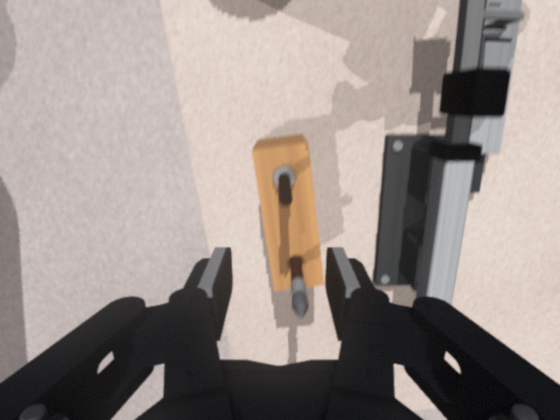

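The wrist view shows the rod tip at about (286,199) and the collar at (284,177), as predicted. I'll go down.

Call:
send_rows:
  steps:
    - [0,0,0,0,0]
    - [0,0,0.03,0,0]
    - [0,0,0.06,0,0]
    - [0,0,0.09,0,0]
    - [0,0,0.107,0,0]
    - [0,0,0.107,0,0]

```text
time: 2.0
eef_pos: [0.4319, -0.1078, 0.1122]
tcp_rot: [0.742, 0.671, -0.001, -0.003]
contact_force: [0.1, 0.2, -0.6]
opening: 0.501
finger_force: 0.0
```

Call:
send_rows:
  steps:
    - [0,0,0,0,-0.5]
    - [0,0,0,0,-1]
    - [0,0,0,0,-1]
    - [0,0,0,0,-1]
    - [0,0,0,0,-1]
    - [0,0,0,0,-1]
    - [0,0,0,0,-1]
    - [0,0,0,0,-1]

```text
time: 2.8
eef_pos: [0.4344, -0.1076, 0.1152]
tcp_rot: [0.741, 0.671, -0.0, 0.0]
contact_force: [0.7, -0.2, 1.6]
opening: -0.0
finger_force: 0.3
```

Shut on nothing: the rotated move fell about 13 mm short. I'll open, shift over and retry.

Call:
send_rows:
  steps:
    - [0,0,0,0,0]
    - [0,0,0,0,0]
    - [0,0,0,0,0]
    - [0,0,0,0,0]
    - [0.007,0.002,0.001,0,0]
    - [0.0138,0.0038,0.002,0,0]
    - [0.0138,0.0038,0.002,0,0]
    - [0.0138,0.0038,0.002,0,0]

```text
time: 3.6
eef_pos: [0.4395, -0.0938, 0.113]
tcp_rot: [0.741, 0.672, -0.0, -0.0]
contact_force: [0.8, 0.1, 0.7]
opening: 0.504
finger_force: 0.0
```

Run:
```python
from h import *
st=ctrl.get_state();im=grab('wrist','w2.png');C=cam('wrist',st)
print(st['time'],np.round(st['eef_pos'],4),st['opening'])
for p in([.4395,-.0942,.15],[.4395,-.0942,.086]):print(proj(C,p).round(1))
```

```text
3.6 [ 0.4395 -0.0938  0.113 ] 0.5043067064756773
[281.3 325.6]
[280.3 247.4]
```

View pics/w2.png

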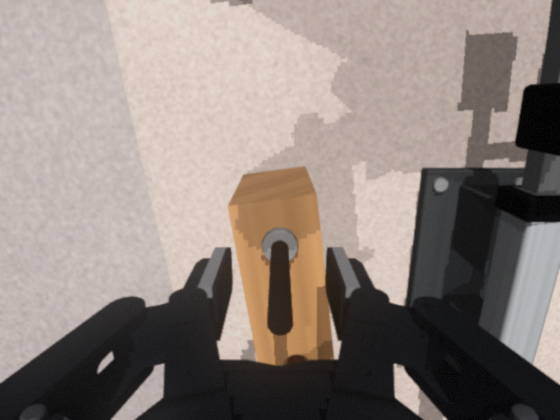

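The rod stands upright between the pads, tip at (281,325) and collar at (280,244), matching the prediction. Closing.

Call:
send_rows:
  steps:
    - [0,0,0,0,-0.5]
    - [0,0,0,0,-1]
    - [0,0,0,0,-1]
    - [0,0,0,0,-1]
    - [0,0,0,0,-1]
    - [0,0,0,0,-1]

```text
time: 4.25
eef_pos: [0.4396, -0.0944, 0.1132]
tcp_rot: [0.741, 0.671, 0.0, 0.0]
contact_force: [-0.0, -1.4, -0.7]
opening: 0.092
finger_force: 38.9
```

Call:
send_rows:
  steps:
    - [0,0,-0.01,0,-1]
    - [0,0,-0.03,0,-1]
    - [0,0,-0.06,0,-1]
    - [0,0,-0.09,0,-1]
    - [0,0,-0.105,0,-1]
    - [0,0,-0.105,0,-1]

```text
time: 4.85
eef_pos: [0.441, -0.0949, 0.2216]
tcp_rot: [0.741, 0.671, 0.001, 0.003]
contact_force: [0.6, -1.0, -0.3]
opening: 0.091
finger_force: 39.1
```

Call:
send_rows:
  steps:
    - [0.01,0.0077,0,0,-1]
    - [0.03,0.023,0,0,-1]
    - [0.06,0.046,0,0,-1]
    - [0.09,0.069,0,0,-1]
    - [0.12,0.092,0,0,-1]
    - [0.15,0.115,0,0,-1]
    - [0.172,0.132,0,0,-1]
    - [0.183,0.1405,0,0,-1]
    - [0.187,0.1437,0,0,-1]
    - [0.187,0.1437,0,0,-1]
    - [0.187,0.1437,0,0,-1]
    - [0.187,0.1437,0,0,-1]

```text
time: 6.05
eef_pos: [0.6004, 0.0768, 0.2181]
tcp_rot: [0.742, 0.671, -0.0, -0.0]
contact_force: [0.4, 0.5, -0.9]
opening: 0.096
finger_force: 39.1
```

Run:
```python
from h import *
st=ctrl.get_state();im=grab('wrist','w3.png');C=cam('wrist',st);i2=grab('top','t3.png')
i3=grab('side','s3.png')
print(st['time'],np.round(st['eef_pos'],4),st['tcp_rot'].round(4),st['opening'])
e=np.array([.601,.0777,.08]);u=proj(C,e);print(u.round(1), proj(cam('side'),e).round(1))
x,y=(int(v) for v in u)
c=lambda a,x,y:cv2.resize(a[max(0,y-65):y+65,max(0,x-50):x+50,::-1],(400,520),interpolation=cv2.INTER_CUBIC)
q=proj(cam('side'),[.601,.0777,.13]).astype(int);print(q)
cv2.imwrite('pics/c3.png',cv2.convertScaleAbs(np.hstack([c(im,x,y),c(i3,*q)]),alpha=1.4))
```

```text
6.05 [0.6004 0.0768 0.2181] [ 7.416e-01  6.709e-01 -2.000e-04 -0.000e+00] 0.09620735388838061
[280.1 190.4] [299.7 203.8]
[300 180]
```

View pics/c3.png

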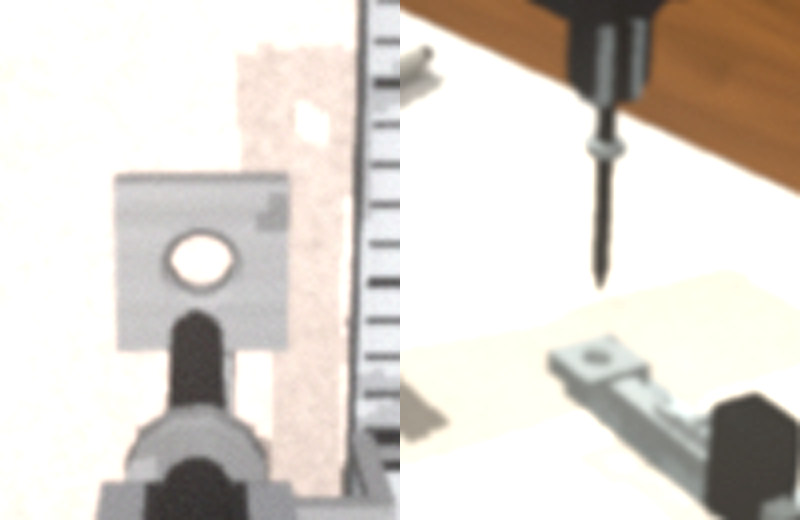

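Run:
```python
from h import *
st=ctrl.get_state();W,S=cam('wrist'),cam('side')
w=lambda x,y:(230+x/4-.375,125+y/4-.375)
s=lambda x,y:(250+(x-400)/4-.375,115+y/4-.375)
print(st['eef_pos'])
h=tri([ray(W,w(200,259)),ray(S,s(598,356))]);t=tri([ray(W,w(197,312)),ray(S,s(600,287))]);c=tri([ray(W,w(198,443)),ray(S,s(605,146))])
M=R.from_quat(st['tcp_rot']).as_matrix()
print(h.round(4),t.round(4),c.round(4));print('tool d tip->hole',(M.T@(h-t)).round(4),'collar->hole',(M.T@(h-c)).round(4))
print('wrist only', onz(W,w(200,259),.08).round(4),onz(W,w(197,313),t[2]).round(4), 'side only',onz(S,s(598,356),.08).round(4),onz(S,s(600,287),t[2]).round(4))
```

```text
[0.60072153 0.07703616 0.21838737]
[0.6009 0.0789 0.0799] [0.6002 0.0787 0.1174] [0.6011 0.0813 0.1873]
tool d tip->hole [0.0002 0.0006 0.0375] collar->hole [-0.0024 -0.      0.1073]
wrist only [0.6011 0.0788 0.08  ] [0.6003 0.0784 0.1174] side only [0.6006 0.0789 0.08  ] [0.6001 0.0788 0.1174]
```

Tip is aligned with the hole within 1 mm. I'll lower it.

Call:
send_rows:
  steps:
    - [0,0.0005,0.01,0,-1]
    - [0,0.0005,0.025,0,-1]
    - [0,0.0005,0.035,0,-1]
    - [0,0.0005,0.045,0,-1]
    - [0,0.0005,0.055,0,-1]
    - [0,0.0005,0.07,0,-1]
    - [0,0.0005,0.085,0,-1]
    - [0,0.0005,0.095,0,-1]
    - [0,0.0005,0.1,0,-1]
    - [0,0.0005,0.103,0,-1]
    - [0,0.0005,0.103,0,-1]

```text
time: 7.3
eef_pos: [0.6015, 0.0776, 0.1149]
tcp_rot: [0.741, 0.671, -0.0, -0.0]
contact_force: [0.5, 0.2, -0.1]
opening: 0.09
finger_force: 39.1
```

Call:
send_rows:
  steps:
    - [0,0,0.0012,0,-1]
    - [0,0,0.0012,0,-0.6]
    - [0,0,0.0012,0,-0.3]
    - [0,0,0.0012,0,0]
    - [0,0,0.0012,0,0]
    - [0,0,0.0012,0,0]
    - [0,0,0.0012,0,0]
    - [0,0,0.0012,0,0]

```text
time: 8.1
eef_pos: [0.6015, 0.0776, 0.1139]
tcp_rot: [0.741, 0.671, 0.0, -0.0]
contact_force: [0.2, 0.6, -0.1]
opening: 0.503
finger_force: 0.0
```

Call:
send_rows:
  steps:
    - [0,0,-0.01,0,0]
    - [0,0,-0.04,0,0]
    - [0,0,-0.075,0,0]
    - [0,0,-0.105,0,0]
    - [0,0,-0.115,0,0]
    - [0,0,-0.115,0,0]

```text
time: 8.7
eef_pos: [0.6026, 0.0776, 0.2314]
tcp_rot: [0.741, 0.671, 0.002, 0.002]
contact_force: [0.5, 0.6, -0.6]
opening: 0.501
finger_force: 0.0
```

Run:
```python
from h import *
st=ctrl.get_state();im=grab('wrist','w4.png');i3=grab('side','s4.png')
print(st['time'],np.round(st['eef_pos'],4),st['tcp_rot'].round(4))
c=lambda a,x,y:cv2.resize(a[max(0,y-75):y+75,max(0,x-50):x+50,::-1],(400,600),interpolation=cv2.INTER_CUBIC)
C=cam('wrist',st)
cv2.imwrite('pics/c4.png',cv2.convertScaleAbs(np.hstack([c(im,280,210),c(i3,310,200)]),alpha=1.4))
```

```text
8.7 [0.6026 0.0776 0.2314] [0.7412 0.6713 0.0017 0.0017]
```

View pics/c4.png

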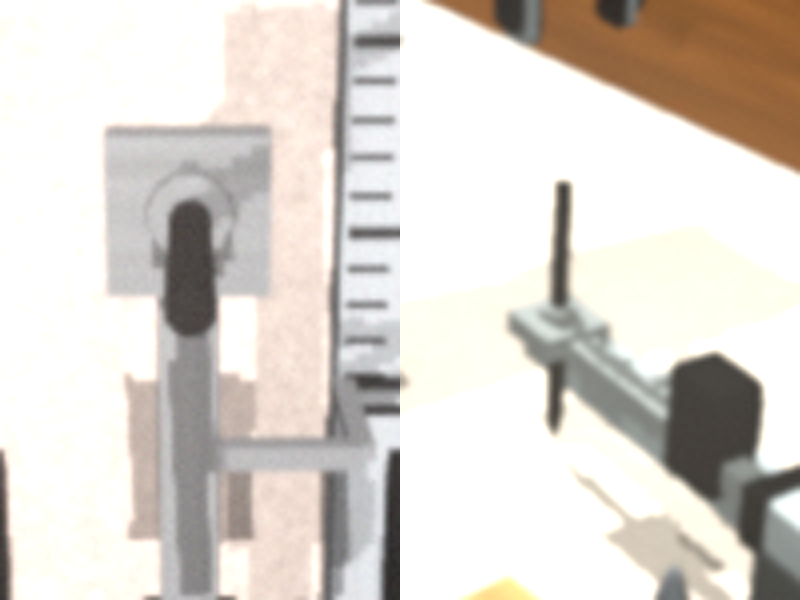

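Rod hangs upright by its collar in the eyelet, released. Next: over the grip and down.

Call:
send_rows:
  steps:
    - [-0.015,0,0,0,0.5]
    - [-0.045,0,0,0,0.5]
    - [-0.08,0,0,0,0.5]
    - [-0.105,0,0,0,0.5]
    - [-0.119,0.0004,0,0,0.5]
    - [-0.119,0.0004,0.02,0,0.5]
    - [-0.119,0.0004,0.06,0,0.5]
    - [-0.119,0.0004,0.1,0,0.5]
    - [-0.119,0.0004,0.13,0,0.5]
    - [-0.119,0.0004,0.15,0,0.5]
    - [-0.119,0.0004,0.156,0,0.5]
    - [-0.119,0.0004,0.156,0,0.5]

```text
time: 10.0
eef_pos: [0.589, -0.0407, 0.0713]
tcp_rot: [0.741, 0.671, -0.001, -0.001]
contact_force: [-0.0, -0.3, -0.5]
opening: 0.747
finger_force: 0.0
```

Call:
send_rows:
  steps:
    - [0,0,0,0,0.2]
    - [0,0,0,0,0]
    - [0,0,0,0,-0.3]
    - [0,0,0,0,-0.7]
    - [0,0,0,0,-1]
    - [0,0,0,0,-1]
    - [0,0,0,0,-1]
    - [0,0,0,0,-1]
  squeeze: 40

```text
time: 10.8
eef_pos: [0.5911, -0.0415, 0.0756]
tcp_rot: [0.741, 0.672, 0.0, 0.001]
contact_force: [-4.0, -0.8, 6.4]
opening: 0.322
finger_force: 40.9
```

Run:
```python
from h import *
st=ctrl.get_state();im=grab('wrist','w5.png');i3=grab('top','t5.png')
print(st)
a=cv2.resize(im[0:150,230:430,::-1],(600,450));
u=proj(cam('top'),[.62,.03,.08]).astype(int);print(u)
b=i3[120:200,225:385,::-1]
cv2.imwrite('pics/c5a.png',a);cv2.imwrite('pics/c5b.png',cv2.convertScaleAbs(cv2.resize(b,(800,400),interpolation=cv2.INTER_CUBIC),alpha=1.5))
```

```text
{'time': 10.8, 'qpos': array([-2.40718410e-01,  2.92950428e-01,  1.89381579e+00, -1.32197753e-03,
        9.52026203e-01, -1.42174638e-01]), 'dq': array([-0.00038954, -0.00022471, -0.00037879, -0.00065709, -0.00054564,
       -0.00203357]), 'joint_efforts': array([  0.62322892, -32.58633614, -23.14914823,   0.29433589,
        -0.41260446,   0.13011411]), 'eef_pos': array([ 0.59113968, -0.04148388,  0.0755514 ]), 'tcp_rot': array([7.40817213e-01, 6.71704999e-01, 3.36895088e-04, 1.46195642e-03]), 'contact_force': array([-4.00153833, -0.77914267,  6.36635583]), 'wrist_torque': array([-0.05528357,  0.18244101,  0.05907578]), 'finger_force': 40.9176242351532, 'opening': 0.32231438714570027}
[301 153]
```

View pics/w5.png

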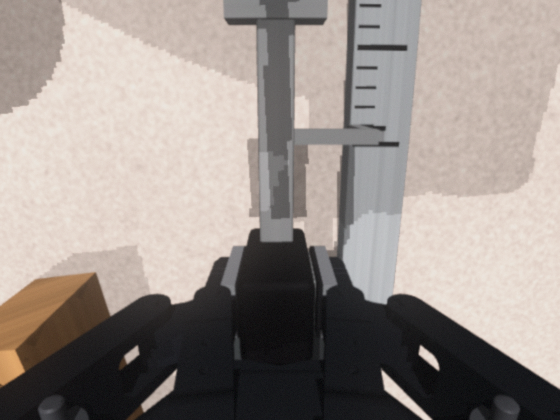

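Grip is held at 27.4 mm width, so the button is pressed in; the pointer reads about 8 mm (tip at about (385,128), 0 line at y=144, 50 line at y=47). Drawing the boom out 85 mm.

Call:
send_rows:
  steps:
    - [0.004,0,0,0,-1]
    - [0.012,0,0,0,-1]
    - [0.022,0,0,0,-1]
    - [0.032,0,0,0,-1]
    - [0.042,0,0,0,-1]
    - [0.052,0,0,0,-1]
    - [0.062,0,0,0,-1]
    - [0.071,0,0,0,-1]
    - [0.079,0,0,0,-1]
    - [0.084,0,0,0,-1]
    - [0.085,0,0,0,-1]
    - [0.085,0,0,0,-1]

```text
time: 12.1
eef_pos: [0.5993, 0.0434, 0.0755]
tcp_rot: [0.741, 0.672, 0.0, 0.001]
contact_force: [-4.1, -2.0, 6.8]
opening: 0.325
finger_force: 41.6
```

Run:
```python
from h import *
st=ctrl.get_state();im=grab('wrist','w6.png');t=grab('top','t6.png')
print(st['eef_pos'],st['contact_force'],st['opening'],st['finger_force'])
a=cv2.resize(im[60:210,320:440,::-1],(480,600),interpolation=cv2.INTER_CUBIC)
b=cv2.resize(t[130:180,235:265,::-1],(320,533),interpolation=cv2.INTER_CUBIC);b=cv2.copyMakeBorder(b,0,67,0,0,0)
cv2.imwrite('pics/c6.png',cv2.convertScaleAbs(np.hstack([a,b]),alpha=1.3))
```

```text
[0.59930176 0.04344903 0.07551982] [-4.12360003 -1.96741422  6.7584686 ] 0.32532985989888735 41.57351195812225
```

View pics/c6.png

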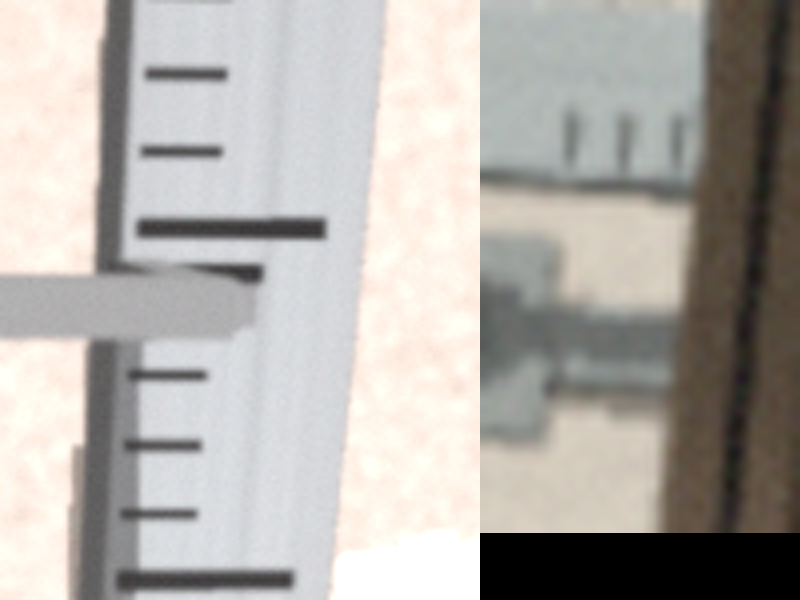

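Crop: 100 line at (230,228), black pointer tip at (262,272), so about 94 mm. I'll compute the exact difference.

Run:
```python
from h import *
C=cam('wrist');w=lambda x,y:(320+x/4-.375,60+y/4-.375)
e=np.array([.0985,.9951,0])
f=lambda x,y,z:onz(C,w(x,y),z)@e
print('100-50',f(230,228,.02)-f(205,579,.02),'go',f(230,228,.02)-f(240,270,.022),f(230,228,.02)-f(262,273,.022))
```

```text
100-50 0.04989897478272859 go 0.0054716071045037284 0.005849126224980183
```

Call:
send_rows:
  steps:
    - [0.003,0,0,0,-1]
    - [0.0057,0,0,0,-1]
    - [0.0057,0,0,0,-1]
    - [0.0057,0,0,0,-1]
    - [0.0057,0,0,0,-1]
    - [0.0057,0,0,0,-1]

```text
time: 12.8
eef_pos: [0.5999, 0.0489, 0.0755]
tcp_rot: [0.741, 0.672, 0.0, 0.001]
contact_force: [-5.2, -2.1, 7.6]
opening: 0.323
finger_force: 41.6
```

Run:
```python
from h import *
st=ctrl.get_state();im=grab('wrist','w7.png');s=grab('side')
print(st['eef_pos'],st['contact_force'],st['opening'],st['finger_force'])
a=cv2.resize(im[60:210,320:440,::-1],(480,600),interpolation=cv2.INTER_CUBIC)
u=proj(cam('side'),[.61,.17,.1]).astype(int)
b=cv2.resize(s[u[1]-75:u[1]+75,u[0]-40:u[0]+40,::-1],(320,600),interpolation=cv2.INTER_CUBIC)
cv2.imwrite('pics/c7.png',cv2.convertScaleAbs(np.hstack([a,b]),alpha=1.3))
```

```text
[0.59985165 0.04893469 0.07552723] [-5.24818828 -2.09539261  7.64447317] 0.32259219294647234 41.56686007976532
```

View pics/c7.png

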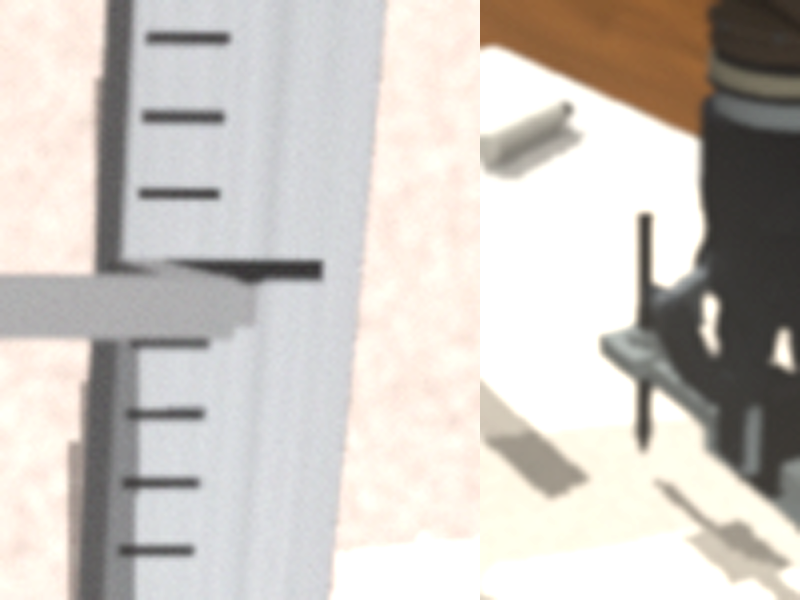

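Pointer sits on the 100 line at (280,270), the rod hangs upright in the eyelet, and the grip still holds with the button in. Handing in.

```bash
python3 -c "
from plant import ctrl
print(ctrl.sign_off())"
```

```text
the job is handed in; nothing more can be done
None
```

I handed the job in at about 13 s, but the sign-off gave no verdict: the rod hangs upright in the eyelet, and the boom is held still with its pointer on the 100 mm line (about 98–102 mm by my estimates) and the lock button pressed in; the brush, cup and bowl were not touched as far as I know.

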